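# Thread stripped gearbox parts onto two spindles in order

### The arm

A 6-joint arm with a two-finger parallel gripper is mounted at the origin on the work surface. World frame = base frame: x ahead of the robot, y to its left, z up, the work surface at z = 0. Lengths are in mm, angles in rad, forces in N, time in s.
With the tool pointing down it reaches from about 350 to 925 mm from the base axis. Payload 6.4 kg.
Tool frame: the origin (TCP) lies midway between the tips of the shut fingers; the grasp point (between the pads) lies 19 mm behind it; z points along the fingers, y is the line along which they close (so a half turn about z gives the same grasp; the last joint's range is limited). The gripper opens to 85 mm and grips with 20 to 120 N. Pads are 22 mm wide; open, the fingers measure 114 mm over their backs; the gripper's body (76 mm by 85 mm) begins 54 mm behind the grasp point. The pads swing forward as they close: fully open they stand 13 mm farther back than shut.
Start: joints at [0.978, 0.245, 1.558, -0, 1.339, -0.174], TCP at [264.33, 593.838, 209.99] pointing down, gripper open.
Joint ranges: [-3.13, 3.13], [-1.02, 2.26], [0.13, 2.54], [-0.95, 4.09], [0.21, 2.88], [-2.74, 2.74]. Speed limits (rad/s): [2.57, 2.57, 3.14, 3.14, 3.14, 3.14].

### API

Orientations are given as a 3x3 rotation matrix whose columns are the frame's x, y, z axes.
In Python, from plant import manip, vision, ticket gives the robot as it stands.
- The arm moves only by the tool send_rows, never from a script. Its argument "deltas" is one flat list of numbers, 5 for each row, row after row: the shift along the tool's x, y, z scaled (see below), then the turn about the tool's z scaled (see below), then the closure, from -1 (fully open) to 1 (shut). In form: [dx, dy, dz, roll, hand, dx, dy, dz, roll, hand, ...]. A call has 1 to 20 rows; each row shifts and turns the commanded pose from where the row before left it, along the tool's axes as they then stand; what a row does not reach is not made up. The controller multiplies each number of a shift by 0.05 m and each number of a turn by 0.12 rad. A row lasts 1/10 s, in which the tool goes at most 50 mm and 8.59 degrees, less where a joint would pass 70% of its speed; a pose out of reach is approached as far as the arm can. A call with a number of a shift or a turn outside -1 to 1 is refused whole. A call with a gripper value outside its range is refused whole. The fingers move at their own pace and stop on an object; the grip force is fixed at half the most. Time passes only in rows, so rows that do not move let the fingers close. It gives the time, the measured TCP pose, the force, the opening and the grip force at its end, in the units of the state.
- manip.sense(): the state, without advancing time (a new reading comes with each control period).
- vision.camera(name): name is "scene" or "top" or "wrist"; returns (picture, depth): 400x640x3 uint8, red, green, blue; 400x640 float32, mm along the optical axis (not along the pixel's ray), 0 where there is no reading.
- vision.camera_model(name): a dict with "intrinsics" (3x3 intrinsics, pixels), "cam_to_world" (4x4, takes a point from camera to world coordinates); the wrist camera has in their place "T_tool_cam" (4x4, takes a point from camera to tool coordinates, whose origin is the TCP and whose axes are the flange's). Camera axes: x right, y down, z forward; pixel columns grow to the right and rows downward; lengths in mm; the calibration is good to about 2 mm. A picture is of the moment at which its call begins: read the wrist's pose just before it. camera_model takes no time and is no camera call.
- ticket.hand_in(): hands the job in; it is judged then, once.
The state is a dict: "clock": time; "joint_pos": joint angles; "qd": joint speeds; "tau": joint torques, N m; "tcp_pos": TCP position; "tcp_rot": TCP orientation; "contact_force": force on the tool from outside, world axes, zero at the start; "ft_torque": the same for the moment, N m; "grip_width": finger opening in mm; "grip_force": force on a finger pad.
Only numpy, scipy, OpenCV 4.12 (cv2) and the standard library are available. Lean on these libraries where they do the work, as an engineer would, in place of code of your own. Each camera call takes 0.05 s, during which the arm holds its last target. There are 200 camera calls.

### The job

Keep the stripped gearbox parts in order by threading them onto the two parts spindles, each lying flat and fully down on what is below it. On the red-footed spindle put the ball bearing at the bottom, then the big dark steel gear, then the brass spacer on top; on the yellow-footed spindle put the white nylon gear at the bottom and the blue sleeve on top. Leave the spanner, the tin of bolts and the water bottle where they are.

Things in the scene. Friction and masses are not known exactly. Their poses are not given: they have to be found in the camera images.
- red_spindle: parts spindle fixed to the bench: a round red foot 80 mm across and 8 mm high, with a bare steel rod 16 mm thick standing up from its centre; the rod's top 14 mm taper to a 6 mm tip, 66 mm above the bench. Origin: centre of the foot's underside, on the rod's axis, z up. It does not move during the job, but stands elsewhere on the bench each time.
- yellow_spindle: parts spindle fixed to the bench: a round yellow foot 80 mm across and 8 mm high, with a bare steel rod 16 mm thick standing up from its centre; the rod's top 14 mm taper to a 6 mm tip, 66 mm above the bench. Origin: centre of the foot's underside, on the rod's axis, z up. It does not move during the job, but stands elsewhere on the bench each time.
- bearing: ball bearing: flat ring, bright steel outer and inner races with a black seal between them, 52 mm outside diameter, 24 mm bore, 15 mm high, about 0.14 kg. Origin: centre of its underside, z up along its bore; lies flat on the bench at the start.
- steel_gear: big dark steel gear with 22 teeth: 64 mm over the teeth (56 mm at their roots), 24 mm bore, 14 mm high, about 0.22 kg. Origin: centre of its underside, z up along its bore; lies flat on the bench at the start.
- brass_spacer: plain brass spacer ring: 48 mm outside diameter, 24 mm bore, 16 mm high, about 0.1 kg. Origin: centre of its underside, z up along its bore; lies flat on the bench at the start.
- nylon_gear: white nylon gear with 16 teeth: 50 mm over the teeth (43 mm at their roots), 24 mm bore, 14 mm high, about 0.03 kg. Origin: centre of its underside, z up along its bore; lies flat on the bench at the start.
- blue_sleeve: plain blue plastic sleeve: 42 mm outside diameter, 24 mm bore, 22 mm high, about 0.02 kg. Origin: centre of its underside, z up along its bore; lies flat on the bench at the start.
- wrench: bystander: loose steel spanner 200 mm long lying flat beyond the parts; origin in the middle of its shaft, on its underside. Leave alone.
- tin: bystander: loose green open tin of bolts, 90 mm across and 45 mm high; origin centre of its underside. Leave alone.
- bottle: bystander: loose clear water bottle with a blue cap, 64 mm across and 170 mm high, standing at the robot's left; origin centre of its underside. Leave alone.
Things that resemble listed ones, but are neither listed nor needed, are in the scene too. Of the things shaped like the yellow_spindle, the yellow one is meant.

How it is judged:
By the outcome, as a careful person would: the job done as asked, in the order asked, and still so for the second after the job is handed in, with the robot touching nothing.
It also fails if it takes over 115 s, if anything falls off the work surface, if the arm or the gripper's body presses on something with over 40 N, if the wrist force passes 120 N, or if a joint passes its speed limit or range.

## Working session

There is one attempt and no reset: what is moved stays moved. The work goes in short steps, Python scripts to look and compute and a tool call to move; the robot and the scene stay as the last step left them, time stands still between calls to the robot, and variables do not carry over. Pictures are saved under pics/ and viewed, at most 14 in all, crops included, and the job is handed in when it is done.

Besides the shell and the picture viewer there is one more tool, called by a JSON object that holds its "op" and its "data", one argument or row to a line. send_rows: Moves the arm, as the interface text tells. Its arguments: {"type":"object","properties":{"deltas":{"type":"array","items":{"type":"number","minimum":-1,"maximum":1}}},"required":["deltas"]}

```bash
mkdir -p pics
python3 - <<'E'
from plant import manip, vision
import cv2, numpy as np
s=manip.sense(); print(s)
for n in ("top","scene"):
    p,d=vision.camera(n); np.savez(f"{n}0.npz",p=p,d=d)
    cv2.imwrite(f"pics/{n}0.png",p[:,:,::-1])
    print(n,vision.camera_model(n))
print(vision.camera_model("wrist"))
E
```

```text
{'clock': 0.0, 'joint_pos': array([ 9.77916317e-01,  2.45848985e-01,  1.55898863e+00,  3.75540380e-05,
        1.33871027e+00, -1.74088964e-01]), 'qd': array([-4.96637821e-04, -8.30434323e-04, -7.73481444e-04,  3.76550731e-05,
       -1.06272861e-03, -1.78939390e-04]), 'tau': array([-1.52206726e-04, -4.29511857e+01, -3.26130223e+01, -1.71545539e-04,
        5.36704130e-03,  4.09139005e-06]), 'tcp_pos': array([263.97090226, 593.3409715 , 208.87168331]), 'tcp_rot': array([[-9.13577499e-01,  4.06663119e-01, -1.12279401e-03],
       [ 4.06664496e-01,  9.13576173e-01, -1.60111351e-03],
       [ 3.74644039e-04, -1.91934173e-03, -9.99998088e-01]]), 'contact_force': array([-0.16736756,  0.05748265, -0.21385641]), 'ft_torque': array([0.02249787, 0.03789885, 0.00270302]), 'grip_force': 0.0, 'grip_width': 85.48454733528042}
top {'intrinsics': array([[406.71592713,   0.        , 326.90512152],
       [  0.        , 406.71592713, 196.93936229],
       [  0.        ,   0.        ,   1.        ]]), 'cam_to_world': array([[ 3.31705870e-04, -9.81406235e-01,  1.91941898e-01,
         3.58827538e+02],

[... 616 characters left out ...]
],
       [ 5.15639891e-03, -8.22958188e-01, -5.68078544e-01,
         6.48723345e+02],
       [ 0.00000000e+00,  0.00000000e+00,  0.00000000e+00,
         1.00000000e+00]])}
{'intrinsics': array([[283.99700827,   0.        , 319.7150465 ],
       [  0.        , 283.99700827, 203.75220565],
       [  0.        ,   0.        ,   1.        ]]), 'T_tool_cam': array([[-1.13643122e-03, -9.63067271e-01, -2.69258499e-01,
         6.88145912e+01],
       [ 9.99999326e-01, -1.15896176e-03, -7.52894013e-05,
        -5.00193408e-01],
       [-2.39551546e-04, -2.69258403e-01,  9.63067939e-01,
        -1.63220420e+02],
       [ 0.00000000e+00,  0.00000000e+00,  0.00000000e+00,
         1.00000000e+00]])}
```

View pics/top0.png

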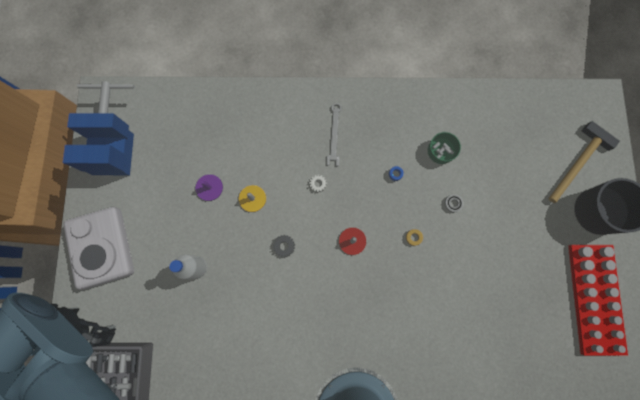

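View pics/scene0.png

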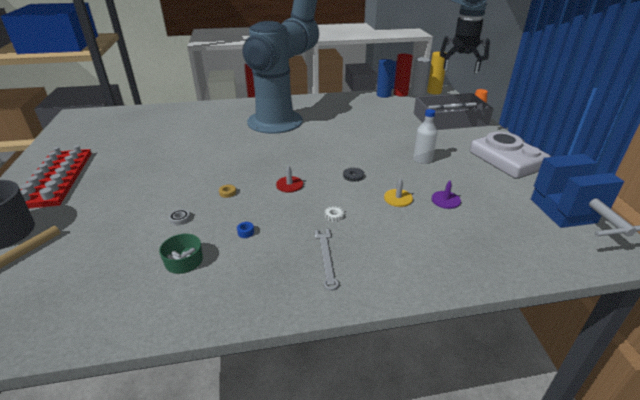

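The top view shows red foot (352,241), yellow (252,199), the purple decoy (209,188), steel gear (283,246), nylon gear (318,184), blue sleeve (396,174), bearing (453,204), brass spacer (414,237), tin (444,148) and bottle (187,267). The scene view shows the same layout, with everything flat.

```bash
cat > h.py <<'E'
import numpy as np, cv2
from plant import manip, vision
H=dict(red=8,yellow=8,bearing=15,steel=14,brass=16,nylon=14,blue=22)
def cast(K,T,uv,z):
    uv=np.atleast_2d(uv).astype(float)
    r=np.c_[(uv-K[:2,2])/K[0,0],np.ones(len(uv))]@T[:3,:3].T
    return T[:3,3]+r*((z-T[2,3])/r[:,2])[:,None]
def proj(K,T,P):
    c=(np.atleast_2d(P)-T[:3,3])@T[:3,:3]
    return c[:,:2]/c[:,2:]*K[0,0]+K[:2,2]
def points(K,T,d):
    v,u=np.indices(d.shape)
    r=np.stack([(u-K[0,2])/K[0,0],(v-K[1,2])/K[0,0],np.ones_like(d)],-1)*d[...,None]
    return r@T[:3,:3].T+T[:3,3]
E
python3 - <<'E'
from h import *
c=dict(red=(352,241),yellow=(252,199),bearing=(453,204),steel=(283,246),brass=(414,237),nylon=(318,184),blue=(396,174))
m=vision.camera_model("top");K,T=m["intrinsics"],m["cam_to_world"]
ms=vision.camera_model("scene");Ks,Ts=ms["intrinsics"],ms["cam_to_world"]
z=np.load("top0.npz");P=points(K,T,z["d"]);zs=np.load("scene0.npz");Ps=points(Ks,Ts,zs["d"])
print("bench",np.median(P[280:330,350:500,2]),np.std(P[280:330,350:500,2]))
for n,(u,v) in c.items():
    e=[]
    for Q,a in((P,cast(K,T,(u,v),H[n])[0]),(Ps,None)):
        a=a if a is not None else e[0]
        M=(np.hypot(Q[...,0]-a[0],Q[...,1]-a[1])<60)&(Q[...,2]>H[n]*.6)&(Q[...,2]<H[n]+6)
        q=Q[M]; e.append(np.r_[(q[:,:2].min(0)+q[:,:2].max(0))/2,np.median(q[:,2])]); ex=np.ptp(q[:,:2],axis=0)
        print(n,e[-1].round(1),"size",ex.round(0),M.sum())
E
```

```text
bench 0.4183392568583031 62.304882369945545
red [456.8   9.7   8.3] size [109. 101.] 546
red [463.4   6.2   8.7] size [80. 78.] 303
yellow [585.  298.9   7.9] size [102. 103.] 506
yellow [587.  297.2   8.4] size [79. 79.] 347
bearing [ 571.1 -291.1   15.3] size [51. 51.] 207
bearing [ 572.9 -291.8   14.9] size [52. 50.] 210
steel [447.1 202.7  13.9] size [63. 63.] 306
steel [445.8 202.   14. ] size [70. 63.] 187
brass [ 471.6 -172.5   16.2] size [44. 47.] 167
brass [ 473.8 -172.5   16. ] size [49. 47.] 139
nylon [631.5 106.7  13.8] size [49. 47.] 148
nylon [631.8 105.3  13.8] size [51. 51.] 162
blue [ 659.5 -124.1   21.4] size [40. 39.] 116
blue [ 661.2 -124.9   21.3] size [41. 41.] 164
```

All seven sizes and heights agree across the two cameras to about 2 mm. I'll move above the yellow spindle for a wrist check.

{"op": "send_rows", "data": {
  "deltas": [-0.92,-0.31,0,0,-1,-0.92,-0.31,0,0,-1,-0.92,-0.31,0,0,-1,-0.92,-0.31,0,0,-1,-0.92,-0.31,0,0,-1,-0.92,-0.31,0,0,-1,-0.92,-0.31,0,0,-1,-0.92,-0.31,0,0,-1,-0.92,-0.31,0,0,-1,0,0,0,0,-1,0,0,0,0,-1,0,0,0,0,-1]
}}

```text
clock: 1.3
tcp_pos: [584.9, 298.7, 209.5]
tcp_rot: [[-0.914, 0.406, -0.001], [0.406, 0.914, -0.0], [0.001, -0.001, -1.0]]
contact_force: [-0.2, -0.2, -0.0]
grip_width: 85.0
grip_force: 0.0
```

```bash
cat >> h.py <<'E'
def wrist(name=None):
    s=manip.sense(); p,d=vision.camera("wrist"); m=vision.camera_model("wrist")
    B=np.eye(4);B[:3,:3]=s["tcp_rot"];B[:3,3]=s["tcp_pos"]
    if name: cv2.imwrite(f"pics/{name}.png",p[:,:,::-1])
    return s,p,d,m["intrinsics"],B@m["T_tool_cam"]
E
python3 - <<'E'
from h import *
s,p,d,K,T=wrist("w1"); print(s["tcp_pos"],s["tcp_rot"].round(3)); 
for n,x in dict(yellow=(587,297,8),nylon=(632,106,14),red=(461,7,8),steel=(446,202,14)).items(): print(n,proj(K,T,x).round())
np.savez("w1.npz",p=p,d=d,K=K,T=T)
E
```

```text
[584.85091418 298.72920658 209.5194207 ] [[-0.914  0.406 -0.001]
 [ 0.406  0.914 -0.   ]
 [ 0.001 -0.001 -1.   ]]
yellow [[320. 181.]]
nylon [[208. 266.]]
red [[ 78. 184.]]
steel [[199. 108.]]
```

View pics/w1.png

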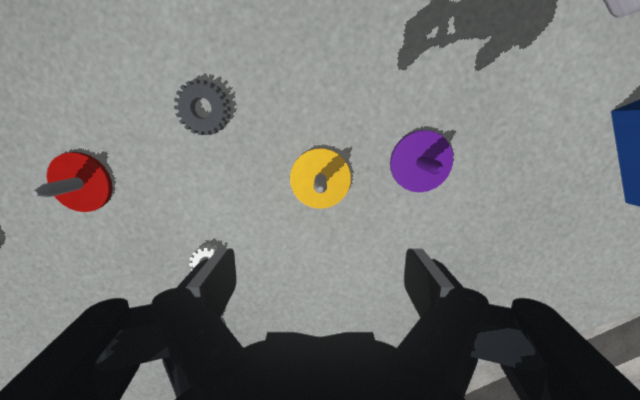

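The wrist picture has the yellow foot at (321,178), red foot at (79,182), steel gear at (204,105) and the nylon gear partly behind a finger at (203,257). Next I measure the spindles and steel gear from it.

```bash
cat >> h.py <<'E'
D=dict(red=80,yellow=80,bearing=52,steel=64,brass=48,nylon=50,blue=42)
def fit(n,g,d,K,T,h=None,dia=None):
    "circle round the depth points lying on the upper face, near guess g; then the face's tilt"
    h=H[n] if h is None else h; dia=dia or D[n]
    Q=points(K,T,d); M=(np.hypot(Q[...,0]-g[0],Q[...,1]-g[1])<dia/2+15)&(abs(Q[...,2]-h)<3)&(d>0)
    M=cv2.morphologyEx(M.astype(np.uint8),cv2.MORPH_OPEN,np.ones((3,3)))>0
    q=Q[M]; c,r=cv2.minEnclosingCircle(q[:,:2].astype(np.float32))
    A=np.c_[q[:,:2]-c,np.ones(len(q))]; pl=np.linalg.lstsq(A,q[:,2],rcond=None)[0]
    print(n,"centre",np.round(c,1),"dia",round(2*r,1),"expect",dia,"z",round(pl[2],1),"slope",pl[:2].round(3),"n",M.sum()); return np.array(c)
def rod(g,d,K,T,dia=40):
    Q=points(K,T,d); M=(np.hypot(Q[...,0]-g[0],Q[...,1]-g[1])<dia/2)&(Q[...,2]>60)&(Q[...,2]<70)&(d>0)
    print("rod tip",Q[M].mean(0).round(1) if M.any() else None,M.sum())
def colour(g,lo,hi,p,K,T,h):
    m=cv2.inRange(cv2.cvtColor(p,cv2.COLOR_RGB2HSV),lo,hi); 
    best=[k for k in cv2.findContours(m,cv2.RETR_EXTERNAL,cv2.CHAIN_APPROX_NONE)[0] if len(k)>30]
    for k in best:
        q=cast(K,T,k[:,0],h); c,r=cv2.minEnclosingCircle(q[:,:2].astype(np.float32))
        if np.hypot(*(np.array(c)-g[:2]))<40: print("colour",np.round(c,1),"dia",round(2*r,1))
E
python3 - <<'E'
from h import *
z=np.load("w1.npz");p,d,K,T=[z[k] for k in "pdKT"]
fit("yellow",(587,297),d,K,T);rod((587,297),d,K,T);colour((587,297),(20,100,80),(35,255,255),p,K,T,8)
fit("red",(461,7),d,K,T);rod((461,7),d,K,T);colour((461,7),(0,150,80),(8,255,255),p,K,T,8)
fit("steel",(446,202),d,K,T);fit("nylon",(632,106),d,K,T)
E
```

```text
yellow centre [583.9 298.5] dia 79.6 expect 80 z 7.2 slope [-0.001  0.001] n 2648
rod tip [583.5 298.8  63.6] 54
colour [583.9 298.7] dia 80.2
red centre [459.7   6.6] dia 81.1 expect 80 z 7.1 slope [-0. -0.] n 2475
rod tip [459.9   8.1  63.2] 72
colour [459.9   8.1] dia 79.9
steel centre [444.8 203. ] dia 64.6 expect 64 z 13.2 slope [0.001 0.002] n 1674
nylon centre [616.2 103. ] dia 42.4 expect 50 z 12.8 slope [ 0.001 -0.002] n 197
```

{"op": "send_rows", "data": {
  "deltas": [-0.48,-0.63,0.3,0,-1,-0.48,-0.63,0.3,0,-1,-0.48,-0.63,0.3,0,-1,-0.48,-0.63,0.3,0,-1,-0.48,-0.63,0.3,0,-1,0,0,0,0,-1,0,0,0,0,-1]
}}

```text
clock: 2.05
tcp_pos: [630.8, 106.1, 134.7]
tcp_rot: [[-0.914, 0.407, -0.001], [0.407, 0.914, 0.0], [0.001, 0.0, -1.0]]
contact_force: [0.5, 0.1, 1.2]
grip_width: 85.6
grip_force: 0.0
```

```bash
cat >> h.py <<'E'
def rel(c,s):
    e=np.array([c[0]-s["tcp_pos"][0],c[1]-s["tcp_pos"][1],0])@s["tcp_rot"]
    print("  tcp",s["tcp_pos"].round(1),"tool shift mm",e[:2].round(1),"units",(e[:2]/50).round(2))
E
python3 - <<'E'
from h import *
s,p,d,K,T=wrist()
rel(fit("nylon",(632,106),d,K,T),s)
E
```

```text
nylon centre [629.3 105.6] dia 50.2 expect 50 z 13.0 slope [-0.002 -0.001] n 1095
  tcp [630.8 106.1 134.7] tool shift mm [ 1.2 -1. ] units [ 0.02 -0.02]
```

{"op": "send_rows", "data": {
  "deltas": [0.02,-0.02,0.6,0,-1,0,0,0.6,0,-1,0,0,0.6,0,-1,0,0,0.4,0,-1,0,0,0.3,0,-1,0,0,0.15,0,-1,0,0,0,0,-1,0,0,0,0,1,0,0,0,0,1,0,0,0,0,1,0,0,0,0,1,0,0,0,0,1,0,0,0,0,1,0,0,0,0,1,0,0,0,0,1]
}}

```text
clock: 3.6
tcp_pos: [630.1, 104.8, 2.5]
tcp_rot: [[-0.914, 0.407, -0.0], [0.407, 0.914, 0.0], [0.0, -0.0, -1.0]]
contact_force: [0.5, 1.1, 0.1]
grip_width: 0.1
grip_force: 0.0
```

{"op": "send_rows", "data": {
  "deltas": [0,0,-0.5,0,1,0,0,-1,0,1,0,0,-1,0,1,0,0,0,0,1]
}}

```text
clock: 4.0
tcp_pos: [635.7, 104.9, 136.9]
tcp_rot: [[-0.914, 0.406, 0.016], [0.407, 0.914, -0.0], [-0.015, 0.006, -1.0]]
contact_force: [1.2, 0.2, 1.0]
grip_width: 0.3
grip_force: 0.0
```

Run:
```python
from h import *
s,p,d,K,T=wrist("w2"); print(s["tcp_pos"])
rel(fit("nylon",(632,106),d,K,T),s)
```

```text
[635.67734158 104.90071006 136.85353025]
nylon centre [629.2 105.8] dia 49.9 expect 50 z 13.0 slope [-0.002  0.003] n 1083
  tcp [635.7 104.9 136.9] tool shift mm [ 6.3 -1.8] units [ 0.13 -0.04]
```

View pics/w2.png

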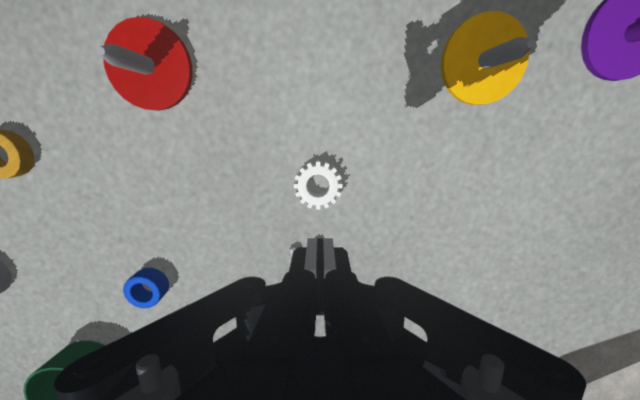

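The picture shows the gear undisturbed at (318,184), the shut fingertips at (320,240), red (148,62) and yellow (486,57). So the fingers closed without catching it. I'll measure the real finger geometry, shut and then opening.

```bash
cat >> h.py <<'E'
def fingers():
    s,p,d,K,T=wrist(); m=vision.camera_model("wrist")["T_tool_cam"]
    Q=points(K,m,d); M=(d>0)&(d<230)&(abs(Q[...,0])<25)&(Q[...,2]>-60)
    q=Q[M]; print("w",round(s["grip_width"],1),"n",len(q))
    for sgn in(-1,1):
        k=q[q[:,1]*sgn>0]
        for z0 in range(-50,15,5):
            j=k[(k[:,2]>=z0)&(k[:,2]<z0+5)]
            if len(j)>3: print(sgn,z0,"x",j[:,0].min().round(1),j[:,0].max().round(1),"|y|",abs(j[:,1]).min().round(1),abs(j[:,1]).max().round(1),len(j))
E
python3 -c "
from h import *
fingers()"
```

```text
w 0.1 n 1932
-1 -50 x 6.9 12.3 |y| 0.4 14.3 156
-1 -45 x 6.8 12.3 |y| 0.4 14.2 140
-1 -40 x 6.8 12.2 |y| 0.4 14.1 122
-1 -35 x 6.8 12.1 |y| 0.4 14.3 112
-1 -30 x 7.2 12.2 |y| 0.4 13.2 79
-1 -25 x 11.3 11.5 |y| 0.9 6.2 6
1 -50 x 7.0 12.4 |y| 0.0 12.9 138
1 -45 x 6.5 12.1 |y| 0.0 12.9 131
1 -40 x 6.8 12.1 |y| 0.1 13.0 123
1 -35 x 7.0 11.9 |y| 0.1 12.7 98
1 -30 x 7.2 12.2 |y| 0.1 11.9 76
1 -25 x 11.1 11.5 |y| 1.2 4.3 5
```

{"op": "send_rows", "data": {
  "deltas": [0.1,0,0,0,-0.2,0,0,0,0,-0.2,0,0,0,0,-0.2,0,0,0,0,-0.2,0,0,0,0,-0.2]
}}

```text
clock: 4.6
tcp_pos: [625.3, 106.8, 127.0]
tcp_rot: [[-0.914, 0.407, -0.001], [0.407, 0.914, -0.0], [0.001, -0.0, -1.0]]
contact_force: [-0.2, 0.4, 0.7]
grip_width: 51.2
grip_force: 0.0
```

```bash
python3 -c "
from h import *
fingers()"
```

```text
w 51.2 n 2729
-1 -50 x -10.4 12.2 |y| 26.0 40.0 223
-1 -45 x -10.3 12.0 |y| 25.9 40.0 218
-1 -40 x -10.4 12.2 |y| 26.0 39.8 186
-1 -35 x -10.5 12.1 |y| 26.1 39.4 163
-1 -30 x -10.0 12.0 |y| 26.0 32.3 81
-1 -25 x -7.1 8.6 |y| 26.2 26.5 13
1 -50 x -10.5 12.2 |y| 24.7 38.9 224
1 -45 x -10.6 12.2 |y| 24.7 38.6 221
1 -40 x -10.1 12.1 |y| 24.7 38.5 182
1 -35 x -10.1 12.2 |y| 24.7 38.2 159
1 -30 x -10.6 11.8 |y| 24.7 31.3 79
1 -25 x -7.3 8.6 |y| 24.9 25.2 16
```

{"op": "send_rows", "data": {
  "deltas": [0,0,0,0,-1,0,0,0,0,-1,0,0,0,0,-1,0,0,0,0,-1,0,0,0,0,-1]
}}

```text
clock: 5.15
tcp_pos: [625.5, 106.9, 127.5]
tcp_rot: [[-0.914, 0.407, 0.0], [0.407, 0.914, -0.0], [-0.0, -0.0, -1.0]]
contact_force: [-1.3, 0.1, 0.8]
grip_width: 85.2
grip_force: 0.0
```

```bash
python3 -c "
from h import *
fingers()
s,p,d,K,T=wrist();rel(fit('nylon',(632,106),d,K,T),s)"
```

```text
w 85.2 n 2815
-1 -50 x -10.9 12.3 |y| 42.7 57.2 285
-1 -45 x -11.1 12.1 |y| 42.7 56.1 252
-1 -40 x -10.2 12.0 |y| 43.0 49.5 154
-1 -35 x -5.5 8.6 |y| 43.2 43.8 25
1 -50 x -10.4 12.0 |y| 41.5 55.7 286
1 -45 x -10.2 12.1 |y| 41.6 55.0 248
1 -40 x -10.2 11.9 |y| 41.4 53.0 161
1 -35 x -4.9 8.4 |y| 41.8 42.4 22
nylon centre [629.2 105.7] dia 49.9 expect 50 z 13.0 slope [-0.001 -0.001] n 1149
  tcp [625.5 106.9 127.5] tool shift mm [-3.8  0.4] units [-0.08  0.01]
```

The real fingertips are about 22 mm behind the reported TCP when shut or at 51 mm, and 34 mm behind when open. The grasp centre is about (+0.8, −0.6) mm off the TCP. That explains the miss: the tips closed above the gear. I'll go lower, in steps, watching the force.

{"op": "send_rows", "data": {
  "deltas": [-0.09,0.02,0.6,0,-1,0,0,0.6,0,-1,0,0,0.6,0,-1,0,0,0.5,0,-1,0,0,0.3,0,-1,0,0,0.15,0,-1,0,0,0.1,0,-1,0,0,0,0,-1]
}}

```text
clock: 6.05
tcp_pos: [630.5, 106.0, -14.6]
tcp_rot: [[-0.914, 0.407, 0.001], [0.407, 0.914, -0.0], [-0.001, 0.0, -1.0]]
contact_force: [0.6, 0.2, -0.0]
grip_width: 85.3
grip_force: 0.0
```

{"op": "send_rows", "data": {
  "deltas": [0,0,0,0,1,0,0,0,0,1,0,0,0,0,1,0,0,0,0,1,0,0,0,0,1,0,0,0,0,1]
}}

```text
clock: 6.65
tcp_pos: [630.9, 106.0, -13.2]
tcp_rot: [[-0.914, 0.407, 0.001], [0.407, 0.914, -0.0], [-0.001, 0.0, -1.0]]
contact_force: [-1.9, -0.1, 6.2]
grip_width: 44.4
grip_force: 60.1
```

{"op": "send_rows", "data": {
  "deltas": [0,0,0,0,-1,0,0,0,0,-1,0,0,0,0,-1,0,0,0.1,0,-1,0,0,0,0,-1,0,0,0,0,1,0,0,0,0,1,0,0,0,0,1,0,0,0,0,1,0,0,0,0,1,0,0,0,0,1]
}}

```text
clock: 7.75
tcp_pos: [630.6, 106.0, -19.3]
tcp_rot: [[-0.914, 0.407, 0.001], [0.407, 0.914, -0.0], [-0.001, 0.0, -1.0]]
contact_force: [-0.9, -0.6, 6.0]
grip_width: 46.6
grip_force: 60.9
```

Run:
```python
from h import *
s,p,d,K,T=wrist(); print(s["contact_force"],s["tcp_pos"])
cv2.imwrite("pics/w3.png",cv2.resize(p[150:400,170:470,::-1],None,fx=2.4,fy=2.4))
fit("nylon",(632,106),d,K,T)
```

```text
[-0.86014096 -0.55683605  6.00156378] [630.62553932 105.95674396 -19.29209398]
nylon centre [623.6 108.3] dia 72.1 expect 50 z 13.1 slope [-0.003  0.001] n 4598
```

View pics/w3.png

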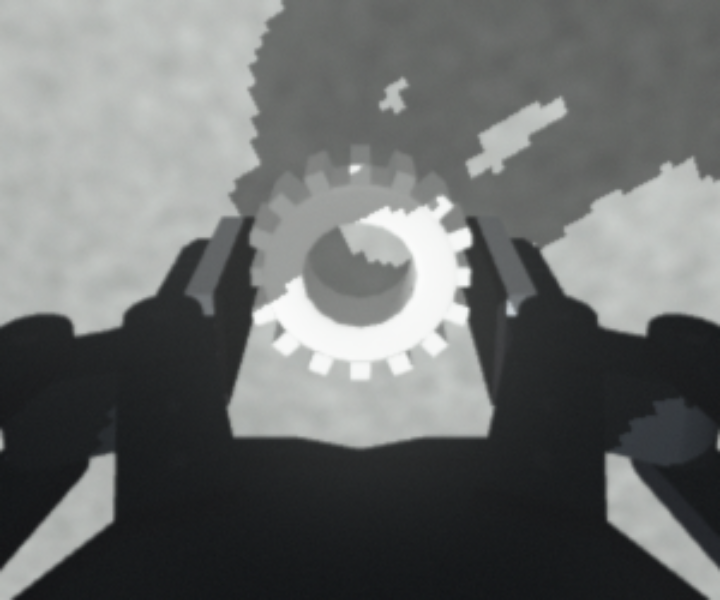

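The gear is flat between the pads, centred at about crop (360,275), with its teeth against both pads. I'll lift it and measure its place in the hand.

{"op": "send_rows", "data": {
  "deltas": [0,0,-0.4,0,1,0,0,-0.8,0,1,0,0,-0.8,0,1,0,0,0,0,1,0,0,0,0,1,0,0,0,0,1]
}}

```text
clock: 8.4
tcp_pos: [628.6, 106.0, 78.1]
tcp_rot: [[-0.914, 0.407, -0.003], [0.407, 0.914, 0.0], [0.003, -0.001, -1.0]]
contact_force: [-0.0, 0.2, -0.0]
grip_width: 45.9
grip_force: 61.5
```

```bash
cat >> h.py <<'E'
def held(dia,target,zlo=-60,zhi=-15,bore=True):
    "held ring: face points in tool frame -> ring centre; shift that puts it on target (world xy)"
    s,p,d,K,T=wrist(); m=vision.camera_model("wrist")["T_tool_cam"]; Q=points(K,m,d)
    M=(d>0)&(abs(Q[...,1]+.6)<min(s["grip_width"]/2-2,dia/2))&(abs(Q[...,0])<dia/2+6)&(Q[...,2]>zlo)&(Q[...,2]<zhi)
    z=np.median(Q[M][:,2]); M&=abs(Q[...,2]-z)<4; q=Q[M]
    A=np.c_[q[:,:2],np.ones(len(q))]; pl=np.linalg.lstsq(A,q[:,2],rcond=None)[0]
    # bore: hole of the face mask
    F=M.astype(np.uint8); cs,hi=cv2.findContours(F,cv2.RETR_CCOMP,cv2.CHAIN_APPROX_NONE)
    holes=[c for c,h in zip(cs,hi[0]) if h[3]>=0 and len(c)>25]
    print("face z",z.round(1),"slope",pl[:2].round(3),"x",q[:,0].min().round(1),q[:,0].max().round(1),"n",len(q))
    for c in holes:
        e=cast(K,m,c[:,0],z)
        cc,r=cv2.minEnclosingCircle(e[:,:2].astype(np.float32)); print("bore centre",np.round(cc,1),"dia",round(2*r,1))
        t=(np.array([target[0],target[1],0])-np.r_[s["tcp_pos"][:2],0])@s["tcp_rot"]
        e=t[:2]-cc; print("tcp",s["tcp_pos"].round(1),"shift mm",e.round(1),"units",(e/50).round(2))
    return s,p,d,K,T
E
python3 -c "
from h import *
held(50,(583.8,298.7))"
```

```text
face z -32.1 slope [ 0.002 -0.   ] x -25.5 25.2 n 4457
bore centre [ 1.3 -0.7] dia 24.1
tcp [628.6 106.   78.1] shift mm [118.  158.5] units [2.36 3.17]
```

{"op": "send_rows", "data": {
  "deltas": [0.47,0.63,0,0,1,0.47,0.63,0,0,1,0.47,0.63,0,0,1,0.47,0.63,0,0,1,0.49,0.65,0,0,1,0,0,0,0,1,0,0,0,0,1,0,0,0,0,1]
}}

```text
clock: 9.25
tcp_pos: [585.8, 298.0, 78.8]
tcp_rot: [[-0.913, 0.407, -0.002], [0.407, 0.913, -0.001], [0.001, -0.002, -1.0]]
contact_force: [-0.5, -0.7, -0.4]
grip_width: 46.3
grip_force: 61.5
```

```bash
sed -i 's/M&=abs(Q\[...,2\]-z)<4/M\&=abs(Q[...,2]-z)<1.5/' h.py; python3 -c "
from h import *
s,p,d,K,T=held(50,(583.8,298.7))
rod((583.8,298.7),d,K,T)"
```

```text
face z -32.1 slope [-0.001  0.001] x -25.7 25.2 n 4064
bore centre [ 0.6 -0.6] dia 25.2
tcp [585.8 298.   78.8] shift mm [1.6 0.4] units [0.03 0.01]
rod tip None 0
```

{"op": "send_rows", "data": {
  "deltas": [0.03,0.01,0.2,0,1,0,0,0.4,0,1,0,0,0.4,0,1,0,0,0.3,0,1,0,0,0.2,0,1,0,0,0.2,0,1,0,0,0,0,1,0,0,0,0,1]
}}

```text
clock: 10.1
tcp_pos: [585.4, 300.1, -4.7]
tcp_rot: [[-0.914, 0.407, 0.001], [0.407, 0.914, 0.0], [-0.0, 0.0, -1.0]]
contact_force: [-0.2, 1.0, -0.1]
grip_width: 46.2
grip_force: 61.5
```

{"op": "send_rows", "data": {
  "deltas": [0,0,0.04,0,1,0,0,0,0,1,0,0,0,0,1]
}}

```text
clock: 10.4
tcp_pos: [585.4, 300.1, -6.5]
tcp_rot: [[-0.914, 0.407, 0.001], [0.407, 0.914, 0.0], [-0.001, 0.001, -1.0]]
contact_force: [-0.6, 0.3, -0.8]
grip_width: 46.1
grip_force: 61.5
```

{"op": "send_rows", "data": {
  "deltas": [0,0,0.06,0,1,0,0,0,0,1,0,0,0,0,1]
}}

```text
clock: 10.7
tcp_pos: [584.9, 300.0, -10.2]
tcp_rot: [[-0.914, 0.407, -0.0], [0.407, 0.914, -0.0], [0.0, -0.0, -1.0]]
contact_force: [-0.1, -0.4, -0.6]
grip_width: 46.4
grip_force: 61.5
```

{"op": "send_rows", "data": {
  "deltas": [0,0,0.02,0,1,0,0,0,0,1,0,0,0,0,-1,0,0,0,0,-1,0,0,0,0,-1,0,0,0,0,-1,0,0,-0.4,0,-1,0,0,-0.8,0,-1,0,0,-0.8,0,-1,0,0,-0.8,0,-1,0,0,0,0,-1,0,0,0,0,-1]
}}

```text
clock: 11.9
tcp_pos: [585.8, 300.3, 130.5]
tcp_rot: [[-0.914, 0.407, 0.003], [0.407, 0.914, 0.001], [-0.002, 0.002, -1.0]]
contact_force: [0.1, 0.0, -1.0]
grip_width: 85.2
grip_force: 0.0
```

```bash
python3 -c "
from h import *
s,p,d,K,T=wrist('w4'); print(s['tcp_pos'])
fit('yellow',(584,299),d,K,T);fit('nylon',(584,299),d,K,T,h=22);rod((584,299),d,K,T)
colour((584,299),(20,100,80),(35,255,255),p,K,T,8)"
```

```text
[585.79058684 300.27640664 130.4647888 ]
yellow centre [584.3 298.5] dia 79.9 expect 80 z 7.2 slope [-0.001  0.001] n 2731
nylon centre [584.1 299.4] dia 50.1 expect 50 z 21.1 slope [0.002 0.001] n 1084
rod tip [583.2 298.8  63.6] 90
colour [583.6 298.8] dia 80.0
```

View pics/w4.png

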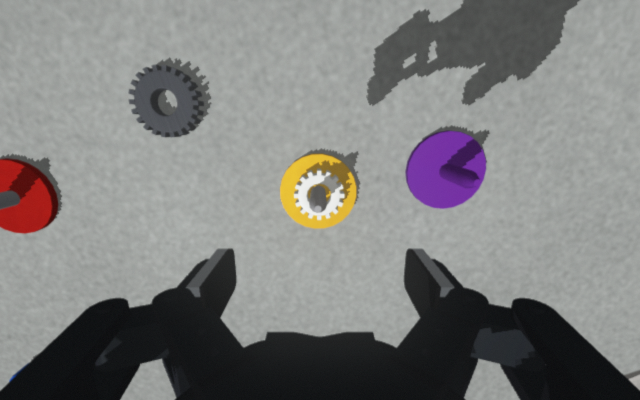

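Nylon gear sits flat on the yellow foot, centred at (318,195), top at 21–22 mm. Next is the blue sleeve.

{"op": "send_rows", "data": {
  "deltas": [-0.48,-0.72,0,0,-1,-0.48,-0.72,0,0,-1,-0.48,-0.72,0,0,-1,-0.48,-0.72,0,0,-1,-0.48,-0.72,0,0,-1,-0.48,-0.72,0,0,-1,-0.48,-0.72,0,0,-1,-0.48,-0.72,0,0,-1,-0.48,-0.72,0,0,-1,-0.48,-0.72,0,0,-1,0,0,0,0,-1,0,0,0,0,-1,0,0,0,0,-1]
}}

```text
clock: 13.25
tcp_pos: [656.9, -125.2, 127.3]
tcp_rot: [[-0.914, 0.406, -0.003], [0.406, 0.914, 0.001], [0.003, 0.0, -1.0]]
contact_force: [-0.1, -0.6, 0.1]
grip_width: 85.1
grip_force: 0.0
```

```bash
sed -i 's/    e=np.array(\[c\[0\]-s/    e=-np.array([.85,-.65,0])+np.array([c[0]-s/' h.py; python3 -c "
from h import *
s,p,d,K,T=wrist()
rel(fit('blue',(658,-125),d,K,T),s)"
```

```text
blue centre [ 658.5 -124.9] dia 41.4 expect 42 z 21.0 slope [0.    0.002] n 864
  tcp [ 656.9 -125.2  127.3] tool shift mm [-2.1  1.6] units [-0.04  0.03]
```

{"op": "send_rows", "data": {
  "deltas": [-0.04,0.03,0.6,0,-1,0,0,0.6,0,-1,0,0,0.6,0,-1,0,0,0.5,0,-1,0,0,0.3,0,-1,0,0,0.2,0,-1,0,0,0.1,0,-1,0,0,0,0,-1,0,0,0,0,1,0,0,0,0,1,0,0,0,0,1,0,0,0,0,1,0,0,0,0,1,0,0,0,0,1]
}}

```text
clock: 14.7
tcp_pos: [661.4, -126.3, -14.7]
tcp_rot: [[-0.914, 0.407, 0.002], [0.407, 0.914, -0.001], [-0.002, 0.0, -1.0]]
contact_force: [0.7, 0.0, 6.1]
grip_width: 39.5
grip_force: 61.0
```

{"op": "send_rows", "data": {
  "deltas": [0,0,-0.4,0,1,0,0,-0.8,0,1,0,0,-0.8,0,1,0,0,-0.3,0,1,0,0,0,0,1,0,0,0,0,1,0,0,0,0,1]
}}

```text
clock: 15.4
tcp_pos: [658.5, -125.3, 95.9]
tcp_rot: [[-0.914, 0.407, -0.005], [0.407, 0.914, 0.002], [0.005, -0.0, -1.0]]
contact_force: [-0.4, -0.5, -1.3]
grip_width: 39.2
grip_force: 60.4
```

```bash
python3 -c "
from h import *
held(42,(583.8,298.8))"
```

```text
face z -35.3 slope [-0.    -0.002] x -18.8 22.8 n 2890
bore centre [ 2.4 -0.7] dia 25.0
tcp [ 658.5 -125.3   95.9] shift mm [238.4 357.7] units [4.77 7.15]
```

{"op": "send_rows", "data": {
  "deltas": [0.48,0.72,0,0,1,0.48,0.72,0,0,1,0.48,0.72,0,0,1,0.48,0.72,0,0,1,0.48,0.72,0,0,1,0.48,0.72,0,0,1,0.48,0.72,0,0,1,0.47,0.7,0,0,1,0.47,0.7,0,0,1,0.47,0.7,0,0,1,0,0,0,0,1,0,0,0,0,1,0,0,0,0,1]
}}

```text
clock: 16.75
tcp_pos: [587.3, 296.2, 97.9]
tcp_rot: [[-0.913, 0.407, -0.002], [0.407, 0.913, -0.001], [0.001, -0.001, -1.0]]
contact_force: [1.0, -1.0, -0.2]
grip_width: 39.3
grip_force: 60.5
```

```bash
python3 -c "
from h import *
held(42,(583.8,298.8))"
```

```text
face z -35.3 slope [ 0.002 -0.001] x -18.9 23.0 n 2915
bore centre [ 2.6 -1. ] dia 25.4
tcp [587.3 296.2  97.9] shift mm [1.7 1.9] units [0.03 0.04]
```

{"op": "send_rows", "data": {
  "deltas": [0.03,0.04,0.2,0,1,0,0,0.4,0,1,0,0,0.4,0,1,0,0,0.3,0,1,0,0,0.2,0,1,0,0,0.18,0,1,0,0,0,0,1,0,0,0,0,1]
}}

```text
clock: 17.6
tcp_pos: [587.5, 299.8, 15.5]
tcp_rot: [[-0.914, 0.407, 0.001], [0.407, 0.914, 0.0], [-0.001, 0.001, -1.0]]
contact_force: [-0.3, -0.7, -0.1]
grip_width: 39.6
grip_force: 60.5
```

{"op": "send_rows", "data": {
  "deltas": [0,0,0.06,0,1,0,0,0.02,0,1,0,0,0,0,1,0,0,0,0,1]
}}

```text
clock: 18.0
tcp_pos: [587.2, 299.7, 11.2]
tcp_rot: [[-0.914, 0.407, 0.0], [0.407, 0.914, 0.0], [-0.0, 0.0, -1.0]]
contact_force: [-0.4, 0.7, 0.4]
grip_width: 39.4
grip_force: 60.5
```

{"op": "send_rows", "data": {
  "deltas": [0,0,0.05,0,1,0,0,0.02,0,1,0,0,0,0,1,0,0,0,0,1]
}}

```text
clock: 18.4
tcp_pos: [587.1, 299.6, 7.4]
tcp_rot: [[-0.914, 0.407, -0.0], [0.407, 0.914, -0.0], [0.0, -0.0, -1.0]]
contact_force: [-0.2, 1.0, -0.1]
grip_width: 39.4
grip_force: 60.5
```

{"op": "send_rows", "data": {
  "deltas": [0,0,0,0,-1,0,0,0,0,-1,0,0,0,0,-1,0,0,0,0,-1,0,0,-0.4,0,-1,0,0,-0.8,0,-1,0,0,-0.8,0,-1,0,0,-0.5,0,-1,0,0,0,0,-1,0,0,0,0,-1]
}}

```text
clock: 19.4
tcp_pos: [587.1, 299.7, 132.6]
tcp_rot: [[-0.914, 0.407, 0.001], [0.407, 0.914, 0.0], [-0.0, 0.0, -1.0]]
contact_force: [-0.5, 0.2, -0.2]
grip_width: 85.1
grip_force: 0.0
```

```bash
python3 -c "
from h import *
s,p,d,K,T=wrist(); print(s['tcp_pos'])
fit('nylon',(584,299),d,K,T,h=22);fit('blue',(584,299),d,K,T,h=44)"
```

```text
[587.11749184 299.67538289 132.64787902]
nylon centre [580.2 300.3] dia 48.8 expect 50 z 21.2 slope [0.002 0.008] n 152
blue centre [584.6 300.1] dia 41.5 expect 42 z 43.0 slope [-0.002  0.   ] n 987
```

Sleeve is down: top at 43–44 mm and level. Next the bearing.

{"op": "send_rows", "data": {
  "deltas": [-0.38,-0.91,0,0,-1,-0.38,-0.91,0,0,-1,-0.38,-0.91,0,0,-1,-0.38,-0.91,0,0,-1,-0.38,-0.91,0,0,-1,-0.38,-0.91,0,0,-1,-0.38,-0.91,0,0,-1,-0.38,-0.91,0,0,-1,-0.38,-0.91,0,0,-1,-0.38,-0.91,0,0,-1,-0.38,-0.91,0,0,-1,-0.38,-0.91,0,0,-1,0,0,0,0,-1,0,0,0,0,-1,0,0,0,0,-1]
}}

```text
clock: 20.95
tcp_pos: [572.6, -290.3, 130.7]
tcp_rot: [[-0.914, 0.406, -0.002], [0.406, 0.914, 0.002], [0.003, 0.001, -1.0]]
contact_force: [1.1, 0.8, 0.1]
grip_width: 85.4
grip_force: 0.0
```

```bash
python3 -c "
from h import *
s,p,d,K,T=wrist()
rel(fit('bearing',(571,-292),d,K,T),s)
fit('brass',(472,-172),d,K,T)"
```

```text
bearing centre [ 570.2 -292.4] dia 51.6 expect 52 z 13.8 slope [-0.001  0.001] n 1477
  tcp [ 572.6 -290.3  130.7] tool shift mm [ 0.5 -2.3] units [ 0.01 -0.05]
brass centre [ 470.7 -172.6] dia 47.9 expect 48 z 15.2 slope [-0.003  0.001] n 1873
```

{"op": "send_rows", "data": {
  "deltas": [0.01,-0.05,0.6,0,-1,0,0,0.6,0,-1,0,0,0.6,0,-1,0,0,0.5,0,-1,0,0,0.4,0,-1,0,0,0.2,0,-1,0,0,0.12,0,-1,0,0,0,0,-1,0,0,0,0,1,0,0,0,0,1,0,0,0,0,1,0,0,0,0,1,0,0,0,0,1,0,0,0,0,1]
}}

```text
clock: 22.4
tcp_pos: [572.9, -294.5, -16.4]
tcp_rot: [[-0.914, 0.407, 0.002], [0.407, 0.914, -0.001], [-0.002, -0.0, -1.0]]
contact_force: [-2.1, 1.8, 6.2]
grip_width: 48.8
grip_force: 60.7
```

{"op": "send_rows", "data": {
  "deltas": [0,0,-0.4,0,1,0,0,-0.8,0,1,0,0,-0.8,0,1,0,0,-0.1,0,1,0,0,0,0,1,0,0,0,0,1,0,0,0,0,1]
}}

```text
clock: 23.1
tcp_pos: [570.5, -293.0, 84.1]
tcp_rot: [[-0.914, 0.407, -0.003], [0.407, 0.914, 0.002], [0.004, 0.001, -1.0]]
contact_force: [-1.1, -0.3, -2.4]
grip_width: 48.9
grip_force: 62.4
```

```bash
python3 -c "
from h import *
held(52,(459.9,7.9))"
```

```text
face z -30.0 slope [-0.002  0.   ] x -23.1 28.5 n 5104
bore centre [ 3.1 -0.6] dia 24.6
tcp [ 570.5 -293.    84.1] shift mm [220.3 230.5] units [4.41 4.61]
```

{"op": "send_rows", "data": {
  "deltas": [0.35,0.58,0,0,1,0.35,0.58,0,0,1,0.35,0.58,0,0,1,0.35,0.58,0,0,1,0.35,0.58,0,0,1,0.35,0.58,0,0,1,0.35,0.58,0,0,1,0.35,0.58,0,0,1,0,0,0,0,1,0,0,0,0,1,0,0,0,0,1]
}}

```text
clock: 24.25
tcp_pos: [538.3, -25.7, 86.1]
tcp_rot: [[-0.913, 0.407, -0.001], [0.407, 0.913, -0.0], [0.001, -0.0, -1.0]]
contact_force: [-0.5, 0.3, -1.7]
grip_width: 48.4
grip_force: 62.4
```

```bash
python3 -c "
from h import *
s,p,d,K,T=held(52,(459.9,7.9))
fit('red',(460,8),d,K,T);rod((460,8),d,K,T);colour((460,8),(0,150,80),(8,255,255),p,K,T,7.2)"
```

```text
face z -30.0 slope [-0.002 -0.   ] x -22.7 28.6 n 5062
bore centre [ 2.7 -0.8] dia 25.2
tcp [538.3 -25.7  86.1] shift mm [82.6 -0.4] units [ 1.65 -0.01]
red centre [459.9   5.8] dia 79.7 expect 80 z 7.3 slope [-0.001  0.001] n 7509
rod tip [460.2   5.7  63.6] 188
colour [460.1   6. ] dia 78.8
```

{"op": "send_rows", "data": {
  "deltas": [0.6,-0.02,0,0,1,0.6,-0.01,0,0,1,0.44,-0.01,0,0,1,0,0,0,0,1,0,0,0,0,1,0,0,0,0,1]
}}

```text
clock: 24.9
tcp_pos: [463.8, 5.6, 87.0]
tcp_rot: [[-0.913, 0.408, 0.001], [0.408, 0.913, -0.0], [-0.001, 0.0, -1.0]]
contact_force: [0.0, -0.3, -0.9]
grip_width: 48.8
grip_force: 62.4
```

```bash
python3 -c "
from h import *
s,p,d,K,T=held(52,(460,5.9))
fit('red',(460,6),d,K,T);rod((460,6),d,K,T);colour((460,8),(0,150,80),(8,255,255),p,K,T,7.2)
cv2.imwrite('pics/w5.png',p[:,:,::-1])"
```

```text
face z -30.1 slope [-0.002 -0.   ] x -22.6 28.5 n 5125
bore centre [ 3.  -0.4] dia 25.0
tcp [463.8   5.6  87. ] shift mm [ 0.5 -0.8] units [ 0.01 -0.02]
red centre [459.8   5.7] dia 80.0 expect 80 z 7.2 slope [-0.001  0.001] n 3917
rod tip None 0
colour [494.4  -8.9] dia 19.4
colour [459.7   6.3] dia 78.7
```

View pics/w5.png

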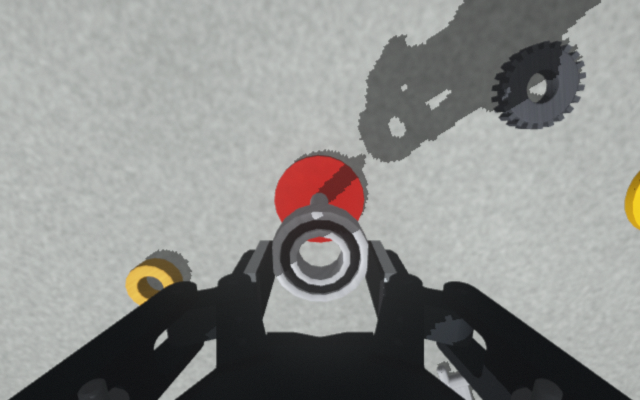

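The bearing is held level at (320,257) above the red foot at (320,198), aligned within 1 mm. Lowering.

{"op": "send_rows", "data": {
  "deltas": [0.01,-0.02,0.2,0,1,0,0,0.4,0,1,0,0,0.4,0,1,0,0,0.4,0,1,0,0,0.2,0,1,0,0,0.2,0,1,0,0,0,0,1,0,0,0,0,1]
}}

```text
clock: 25.75
tcp_pos: [462.2, 5.6, -3.2]
tcp_rot: [[-0.914, 0.407, 0.001], [0.407, 0.914, -0.0], [-0.001, 0.0, -1.0]]
contact_force: [-0.2, 1.2, -0.8]
grip_width: 49.2
grip_force: 62.4
```

{"op": "send_rows", "data": {
  "deltas": [0,0,0.06,0,1,0,0,0.02,0,1,0,0,0,0,1,0,0,0,0,1]
}}

```text
clock: 26.15
tcp_pos: [461.9, 5.7, -7.3]
tcp_rot: [[-0.914, 0.407, 0.001], [0.407, 0.914, -0.0], [-0.001, 0.0, -1.0]]
contact_force: [-0.4, 0.2, -1.6]
grip_width: 48.9
grip_force: 62.4
```

{"op": "send_rows", "data": {
  "deltas": [0,0,0,0,-1,0,0,0,0,-1,0,0,0,0,-1,0,0,0,0,-1,0,0,-0.4,0,-1,0,0,-0.8,0,-1,0,0,-0.8,0,-1,0,0,-0.7,0,-1,0,0,0,0,-1,0,0,0,0,-1,0,0,0,0,-1]
}}

```text
clock: 27.25
tcp_pos: [460.7, 6.0, 126.1]
tcp_rot: [[-0.914, 0.407, -0.003], [0.407, 0.914, 0.001], [0.003, -0.0, -1.0]]
contact_force: [-0.2, -0.6, -0.6]
grip_width: 85.2
grip_force: 0.0
```

```bash
python3 -c "
from h import *
s,p,d,K,T=wrist(); print(s['tcp_pos'])
fit('bearing',(460,6),d,K,T,h=22.5);fit('red',(460,6),d,K,T);rod((460,6),d,K,T)
rel(fit('steel',(445,203),d,K,T),s)"
```

```text
[460.68990226   5.98103769 126.1122121 ]
bearing centre [458.7   6.4] dia 51.3 expect 52 z 21.8 slope [ 0.001 -0.002] n 1525
red centre [459.7   5.8] dia 80.0 expect 80 z 7.1 slope [-0.002  0.   ] n 2530
rod tip [458.9   6.2  63.4] 95
steel centre [445.8 202.8] dia 65.4 expect 64 z 13.2 slope [-0.001  0.001] n 3106
  tcp [460.7   6.  126.1] tool shift mm [ 92.8 174.4] units [1.86 3.49]
```

{"op": "send_rows", "data": {
  "deltas": [0.46,0.87,0,0,-1,0.46,0.87,0,0,-1,0.47,0.87,0,0,-1,0.47,0.88,0,0,-1,0,0,0,0,-1,0,0,0,0,-1,0,0,0,0,-1]
}}

```text
clock: 28.0
tcp_pos: [447.2, 202.1, 126.4]
tcp_rot: [[-0.913, 0.407, -0.002], [0.407, 0.913, -0.001], [0.002, -0.001, -1.0]]
contact_force: [0.6, -0.2, 0.7]
grip_width: 85.4
grip_force: 0.0
```

```bash
python3 -c "
from h import *
s,p,d,K,T=wrist()
rel(fit('steel',(445,203),d,K,T),s)"
```

```text
steel centre [445.3 202.9] dia 64.3 expect 64 z 13.0 slope [-0.002  0.   ] n 2275
  tcp [447.2 202.1 126.4] tool shift mm [1.2 0.6] units [0.02 0.01]
```

{"op": "send_rows", "data": {
  "deltas": [0.02,0.01,0.6,0,-1,0,0,0.6,0,-1,0,0,0.6,0,-1,0,0,0.5,0,-1,0,0,0.4,0,-1,0,0,0.2,0,-1,0,0,0.07,0,-1,0,0,0,0,-1,0,0,0,0,1,0,0,0,0,1,0,0,0,0,1,0,0,0,0,1,0,0,0,0,1]
}}

```text
clock: 29.35
tcp_pos: [448.0, 203.8, -19.1]
tcp_rot: [[-0.914, 0.406, 0.001], [0.406, 0.914, -0.0], [-0.001, 0.0, -1.0]]
contact_force: [-3.9, -3.5, 9.5]
grip_width: 59.8
grip_force: 62.1
```

{"op": "send_rows", "data": {
  "deltas": [0,0,-0.4,0,1,0,0,-0.8,0,1,0,0,-0.8,0,1,0,0,-0.2,0,1,0,0,0,0,1,0,0,0,0,1,0,0,0,0,1]
}}

```text
clock: 30.05
tcp_pos: [445.2, 203.5, 86.7]
tcp_rot: [[-0.914, 0.407, -0.004], [0.407, 0.914, -0.001], [0.004, -0.003, -1.0]]
contact_force: [-0.1, -0.2, -2.2]
grip_width: 60.3
grip_force: 65.8
```

```bash
python3 -c "
from h import *
held(64,(459.7,5.9))"
```

```text
face z -31.9 slope [-0.     0.001] x -30.3 34.1 n 8058
bore centre [ 2.2 -0.7] dia 25.5
tcp [445.2 203.5  86.7] shift mm [ -95.8 -174. ] units [-1.92 -3.48]
```

{"op": "send_rows", "data": {
  "deltas": [-0.48,-0.87,0,0,1,-0.48,-0.87,0,0,1,-0.48,-0.87,0,0,1,-0.48,-0.87,0,0,1,0,0,0,0,1,0,0,0,0,1,0,0,0,0,1]
}}

```text
clock: 30.8
tcp_pos: [463.1, 6.6, 88.0]
tcp_rot: [[-0.914, 0.406, -0.002], [0.406, 0.914, 0.001], [0.002, -0.0, -1.0]]
contact_force: [0.1, 0.1, -2.3]
grip_width: 59.9
grip_force: 65.9
```

```bash
python3 -c "
from h import *
s,p,d,K,T=held(64,(459.7,5.9))
colour((460,8),(0,150,80),(8,255,255),p,K,T,7.2)"
```

```text
face z -31.9 slope [0.    0.001] x -30.4 34.1 n 8054
bore centre [ 2.3 -0.6] dia 25.4
tcp [463.1   6.6  88. ] shift mm [ 0.6 -1.5] units [ 0.01 -0.03]
colour [494.6  -8.8] dia 18.5
colour [459.3   6.3] dia 78.3
```

{"op": "send_rows", "data": {
  "deltas": [0.01,-0.02,0.2,0,1,0,0,0.4,0,1,0,0,0.4,0,1,0,0,0.3,0,1,0,0,0.2,0,1,0,0,0.08,0,1,0,0,0,0,1,0,0,0,0,1]
}}

```text
clock: 31.65
tcp_pos: [463.7, 5.2, 10.5]
tcp_rot: [[-0.914, 0.406, 0.001], [0.406, 0.914, -0.0], [-0.001, 0.0, -1.0]]
contact_force: [0.7, 0.7, -1.6]
grip_width: 59.9
grip_force: 66.0
```

{"op": "send_rows", "data": {
  "deltas": [0,0,0.06,0,1,0,0,0.02,0,1,0,0,0,0,1,0,0,0,0,1]
}}

```text
clock: 32.05
tcp_pos: [463.2, 5.1, 6.1]
tcp_rot: [[-0.914, 0.407, 0.0], [0.407, 0.914, -0.0], [-0.0, 0.0, -1.0]]
contact_force: [-0.1, -0.8, -2.5]
grip_width: 59.7
grip_force: 66.0
```

{"op": "send_rows", "data": {
  "deltas": [0,0,0.04,0,1,0,0,0,0,1,0,0,0,0,-1,0,0,0,0,-1,0,0,0,0,-1,0,0,0,0,-1,0,0,-0.4,0,-1,0,0,-0.8,0,-1,0,0,-0.8,0,-1,0,0,-0.5,0,-1,0,0,0,0,-1,0,0,0,0,-1,0,0,0,0,-1]
}}

```text
clock: 33.35
tcp_pos: [461.9, 5.4, 127.4]
tcp_rot: [[-0.914, 0.407, -0.003], [0.407, 0.914, 0.001], [0.003, -0.001, -1.0]]
contact_force: [0.1, 0.1, 0.7]
grip_width: 85.6
grip_force: 0.0
```

```bash
python3 -c "
from h import *
s,p,d,K,T=wrist(); print(s['tcp_pos'])
fit('steel',(460,6),d,K,T,h=36.5);rod((460,6),d,K,T,dia=30)
rel(fit('brass',(471,-172.5),d,K,T),s); rel((470.7,-172.6),s)"
```

```text
[461.93559739   5.37709015 127.40283155]
steel centre [461.2   5.1] dia 64.3 expect 64 z 36.1 slope [-0.     0.001] n 2639
rod tip [458.8   6.3  63.6] 94
brass centre [ 469.8 -171.9] dia 48.2 expect 48 z 14.9 slope [0.    0.001] n 891
  tcp [461.9   5.4 127.4] tool shift mm [ -80.2 -158.1] units [-1.6  -3.16]
  tcp [461.9   5.4 127.4] tool shift mm [ -81.2 -158.4] units [-1.62 -3.17]
```

Steel gear is flat, top at 36–37 mm. Last, the brass spacer.

{"op": "send_rows", "data": {
  "deltas": [-0.4,-0.79,0,0,-1,-0.4,-0.79,0,0,-1,-0.4,-0.79,0,0,-1,-0.41,-0.8,0,0,-1,0,0,0,0,-1,0,0,0,0,-1,0,0,0,0,-1]
}}

```text
clock: 34.1
tcp_pos: [471.5, -171.3, 127.7]
tcp_rot: [[-0.914, 0.406, -0.002], [0.406, 0.914, 0.002], [0.003, 0.001, -1.0]]
contact_force: [1.3, 0.2, -0.2]
grip_width: 85.1
grip_force: 0.0
```

```bash
python3 -c "
from h import *
s,p,d,K,T=wrist()
rel(fit('brass',(470.5,-172.5),d,K,T),s)"
```

```text
brass centre [ 470.2 -172.4] dia 47.7 expect 48 z 15.0 slope [0.    0.003] n 1254
  tcp [ 471.5 -171.3  127.7] tool shift mm [-0.1 -0.9] units [-0.   -0.02]
```

{"op": "send_rows", "data": {
  "deltas": [0,-0.02,0.6,0,-1,0,0,0.6,0,-1,0,0,0.6,0,-1,0,0,0.5,0,-1,0,0,0.4,0,-1,0,0,0.2,0,-1,0,0,0.02,0,-1,0,0,0,0,-1,0,0,0,0,1,0,0,0,0,1,0,0,0,0,1,0,0,0,0,1,0,0,0,0,1,0,0,0,0,1]
}}

```text
clock: 35.55
tcp_pos: [472.5, -173.7, -15.4]
tcp_rot: [[-0.914, 0.407, 0.001], [0.407, 0.914, -0.0], [-0.001, -0.0, -1.0]]
contact_force: [-3.2, 3.1, 10.5]
grip_width: 45.4
grip_force: 59.6
```

{"op": "send_rows", "data": {
  "deltas": [0,0,-0.4,0,1,0,0,-0.8,0,1,0,0,-0.8,0,1,0,0,-0.2,0,1,0,0,0,0,1,0,0,0,0,1,0,0,0,0,1]
}}

```text
clock: 36.25
tcp_pos: [470.3, -172.4, 90.8]
tcp_rot: [[-0.914, 0.407, -0.004], [0.407, 0.914, 0.002], [0.004, 0.001, -1.0]]
contact_force: [-0.8, 0.4, -1.2]
grip_width: 45.6
grip_force: 61.6
```

```bash
python3 -c "
from h import *
held(48,(459.5,6))"
```

```text
face z -30.2 slope [-0.001  0.   ] x -21.5 26.2 n 4127
bore centre [ 2.5 -0.8] dia 25.1
tcp [ 470.3 -172.4   90.8] shift mm [ 80.  159.4] units [1.6  3.19]
```

{"op": "send_rows", "data": {
  "deltas": [0.4,0.8,0,0,1,0.4,0.8,0,0,1,0.4,0.8,0,0,1,0.4,0.79,0,0,1,0,0,0,0,1,0,0,0,0,1,0,0,0,0,1]
}}

```text
clock: 37.0
tcp_pos: [463.3, 4.4, 92.4]
tcp_rot: [[-0.913, 0.407, -0.001], [0.407, 0.913, 0.0], [0.001, -0.0, -1.0]]
contact_force: [1.0, -0.1, -0.5]
grip_width: 44.8
grip_force: 61.7
```

```bash
python3 -c "
from h import *
held(48,(459.5,6))"
```

```text
face z -30.2 slope [-0.001 -0.   ] x -21.7 26.2 n 4075
bore centre [ 2.6 -0.3] dia 25.2
tcp [463.3   4.4  92.4] shift mm [1.6 0.2] units [0.03 0.  ]
```

{"op": "send_rows", "data": {
  "deltas": [0.03,0,0.2,0,1,0,0,0.4,0,1,0,0,0.4,0,1,0,0,0.2,0,1,0,0,0.08,0,1,0,0,0,0,1,0,0,0,0,1]
}}

```text
clock: 37.75
tcp_pos: [462.9, 5.2, 29.7]
tcp_rot: [[-0.913, 0.407, 0.001], [0.407, 0.913, -0.0], [-0.001, 0.0, -1.0]]
contact_force: [0.5, -0.6, -0.7]
grip_width: 45.0
grip_force: 61.7
```

{"op": "send_rows", "data": {
  "deltas": [0,0,0.06,0,1,0,0,0.02,0,1,0,0,0,0,1,0,0,0,0,1]
}}

```text
clock: 38.15
tcp_pos: [462.3, 5.5, 25.2]
tcp_rot: [[-0.914, 0.407, 0.0], [0.407, 0.914, -0.0], [-0.0, 0.0, -1.0]]
contact_force: [1.1, -1.0, -1.3]
grip_width: 45.0
grip_force: 61.7
```

{"op": "send_rows", "data": {
  "deltas": [0,0,0.05,0,1,0,0,0,0,1,0,0,0,0,-1,0,0,0,0,-1,0,0,0,0,-1,0,0,0,0,-1,0,0,-0.4,0,-1,0,0,-0.8,0,-1,0,0,-0.8,0,-1,0,0,-0.8,0,-1,0,0,0,0,-1,0,0,0,0,-1,0,0,0,0,-1]
}}

```text
clock: 39.45
tcp_pos: [461.1, 5.8, 161.0]
tcp_rot: [[-0.914, 0.407, -0.003], [0.407, 0.914, 0.001], [0.003, -0.001, -1.0]]
contact_force: [0.3, 0.1, -0.0]
grip_width: 85.4
grip_force: 0.0
```

```bash
python3 -c "
from h import *
s,p,d,K,T=wrist('w6'); print(s['tcp_pos'],s['contact_force'])
fit('brass',(460,6),d,K,T,h=52);fit('steel',(460,6),d,K,T,h=36.5);fit('blue',(584,299),d,K,T,h=44)
p,d=vision.camera('scene');cv2.imwrite('pics/scene1.png',cv2.resize(p[120:300,130:500,::-1],None,fx=2.1,fy=2.1))"
```

```text
[461.13639032   5.768321   160.95678867] [ 0.32873199  0.10703284 -0.02863381]
brass centre [459.5   6.1] dia 47.9 expect 48 z 51.9 slope [0.    0.003] n 1317
steel centre [460.9   5.1] dia 64.1 expect 64 z 36.0 slope [-0.001  0.001] n 636
blue centre [584.3 298. ] dia 41.5 expect 42 z 43.2 slope [0.001 0.005] n 603
```

View pics/scene1.png

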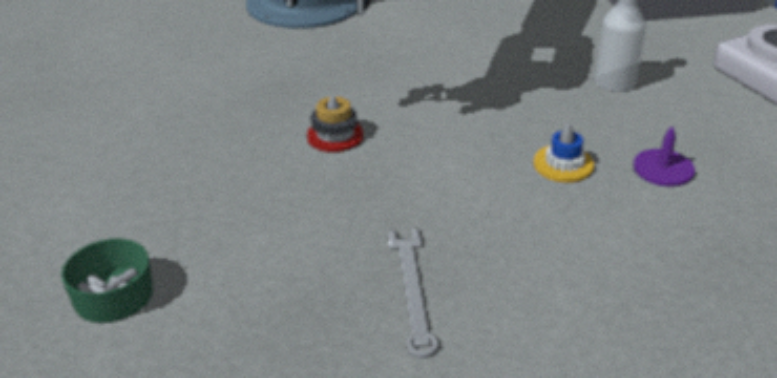

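The scene shows the red stack at (335,120) as bearing, dark gear and brass, and the yellow stack at (566,150) as white gear and blue sleeve. Spanner, tin and bottle are undisturbed, and the measured heights match the stacks fully down. Handing in.

```bash
python3 -c "
from plant import ticket
print(ticket.hand_in())"
```

```text
the job is handed in; nothing more can be done
None
```

The job is handed in at about 40 s on the robot's clock: the red spindle holds bearing, steel gear and brass spacer, and the yellow spindle holds nylon gear and blue sleeve, all measured flat and fully down, with the spanner, tin and bottle left alone.

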